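# Level the tilting bottle stand, open the push-and-turn cap

## Task

The vinegar-concentrate bottle was left tipped towards its tap, clamped on its tilting stand, to run out the last of it; get it ready for refilling. First turn the black screw knob until the deck under the bottle is level, then open the white safety cap: press it down, twist it counter-clockwise while pressed until it comes free, and lift it straight up. Finish still holding the cap upright in the gripper, about 5 cm above the open mouth - do not put it down or let go - with the deck still level and the things standing around left where they are.

Things in the scene. Friction and masses are not known exactly. Their poses are not given: they have to be found in the camera images.
- tilt_knob (a joint): the stand's tilt screw, rad: 0 when the deck is level, about -2.2 to -3.6 at the start, growing as the knob is turned counter-clockwise seen from above; range -5 to 1.6. Each rad tilts the deck by 0.025 rad (negative value: screw end high, tap end low). It turns stiffly (0.12 N m), stays where it is left and needs several grasps
- knob_grip (a point): centre of the round fluted black knob of the tilt screw, 40 mm in diameter, 28 mm high (13 mm above this point, 15 mm below), on a bare steel screw 12 mm thick; grip from above at any yaw. Its axis is vertical; it does not rise or sink as it turns. 115 mm above the worktop, 105 mm from the bottle's axis; the stand is fixed to the worktop
- deck: hinged aluminium deck that carries the bottle; origin on the hinge line at the tap end, 40 mm above the worktop; x along the hinge, y along the deck from hinge to screw (155 mm), z square to the deck: vertical when level. The amber bottle, 68 mm in diameter, is clamped to it, its axis 50 mm from the hinge, and cannot turn or come off; its small tap juts out past the hinge
- bottle_mouth (a point): centre of the bottle's mouth, top of the 30 mm thick neck, 110 mm above the deck's origin along the deck's z. Three lugs on the neck hold the cap by hooks on their undersides; the bottle's shoulder begins 8 mm below the closed cap's lower rim and slopes away
- cap: white ribbed safety cap, 48 mm in diameter, 32 mm high, 60 g; origin at the centre of its lower rim, which is 19 mm below the mouth when closed; z out of its top. Unpressed it turns only 5 degrees and does not lift. Pressed 4.5 to 6 mm down and held there it turns counter-clockwise (seen from above): free to lift after 40 degrees, stopped at 78, so turn about 60, then lift straight up
- cap_top (a point): centre of the cap's flat top, 32 mm above its lower rim; grip the cap round its side, from above. A spring inside pushes it up against the press: 6 N at rest, 10.5 N when 4.5 mm down; hard stop at 6 mm
- teaspoon: bystander: steel teaspoon, 130 mm long, on the worktop in front of the stand; leave it
- spice_jar: bystander: spice jar, 45 mm in diameter, 106 mm high, behind the stand; leave it standing
- clip_jar: bystander: clip-top glass jar, about 110 mm wide and 113 mm high, front left; leave it standing
- garlic: bystander: garlic bulb, 60 mm, front right beside the chopping board; leave it
Things that resemble listed ones, but are neither listed nor needed, are in the scene too. There is more than one size of the cap; the one meant has the size given above.

How it is judged:
On the way, in this order (a step that is already met when the one before it is completed fails the run):
1. the deck is level (within 1 degree) while the cap is still closed (angle between deck's own z axis and vertical below 0.0175 rad and z of cap in the frame of bottle_mouth below -0.014 m and angle between the x axis of cap and the x axis of deck, either way round below 0.3 rad), for 0.4 s.
2. the cap, still down on the neck, has been turned out of its catch (angle between the x axis of cap and the x axis of deck, either way round above 0.6 rad and z of cap in the frame of bottle_mouth below -0.012 m), for 0.02 s.
At the end, for the whole second after the job is handed in: the cap is held still between the fingers (over 1 N), upright within 14 degrees, its lower rim 20 to 120 mm above the bottle's mouth and its axis within 30 mm of it; the deck is level within 1.2 degrees (z of cap in the frame of bottle_mouth between 0.02 and 0.12 m and horizontal distance between cap and bottle_mouth below 0.03 m and angle between cap's own z axis and vertical below 0.25 rad and contact force between the fingers and cap above 1 N and linear speed of cap below 0.03 m/s and angle between deck's own z axis and vertical below 0.022 rad); the arm keeps its last pose, push and grip.
It fails at once if the cap is lifted off while the deck is clearly not level (over 2 degrees) (z of cap in the frame of bottle_mouth above 0 m and angle between deck's own z axis and vertical above 0.035 rad).
It fails at once if the teaspoon is pushed aside (distance of teaspoon from where it was at the start of the episode above 0.03 m).
It fails at once if the spice jar is pushed aside (distance of spice_jar from where it was at the start of the episode above 0.03 m).
It fails at once if the clip-top jar is pushed aside (distance of clip_jar from where it was at the start of the episode above 0.03 m).
It fails at once if the garlic bulb is pushed aside (distance of garlic from where it was at the start of the episode above 0.03 m).
It also fails if it takes over 58 s, if anything falls off the work surface, if the arm or the gripper's body presses on something with over 40 N, if the wrist force passes 120 N, or if a joint passes its speed limit or range.

## Robot

A 7-joint arm with a two-finger parallel gripper is mounted at the origin on a cart in front of the work surface, level with it; the furniture and walls round the work are solid. World frame = base frame: x ahead of the robot, y to its left, z up, the work surface at z = 0. Lengths are in m, angles in rad, forces in N, time in s.
With the tool pointing down it reaches from about 0.4 to 0.85 m from the base axis. Payload 10.4 kg.
Tool frame: the origin (TCP) lies at the very end of the fingers, on their centre line; the grasp point (between the pads) lies r.grasp_offset behind it (r.grasp_offset is the distance from the TCP to the grasp point, in m); z points along the fingers, y is the direction in which the jaws open and shut (so a half turn about z gives the same grasp; the last joint's range is limited). The gripper opens to 87 mm and grips with 3 to 60 N. Pads are 19 mm wide; open, the fingers measure 117 mm over their backs; the gripper's body (75 mm by 190 mm) begins 51 mm behind the grasp point.
Start: joints at [1.085, 0.332, -0.065, 1.46, 0.022, 1.35, -0.088], TCP at [0.279, -0.559, 0.223] pointing down, gripper open.
Joint ranges: [-2.6, 2.6], [-0.5, 2.12], [-1.47, 1.34], [0.16, 2.42], [-1.27, 4.41], [0.06, 2.06], [-2.6, 2.6]. Speed limits (rad/s): [2.22, 2.22, 2.79, 2.79, 3.14, 3.14, 3.14].

## Interface

Orientations are given as a unit quaternion [x, y, z, w].
In Python, from bench import read_state, cams, job, r gives the robot as it stands. The module is installed in compiled form; this text tells all that it offers.
- The arm moves only by the tool arm_command, never from a script. Its argument "increments" is a list of rows, each an object of numbers: "gripper": the opening in per cent of the stroke, from 0 (shut) to 100 (fully open); "dx", "dy", "dz": the shift along the tool's x, y, z in m; "spin": the turn about the tool's z in degrees. In form: [{"gripper": .., "dx": .., "dy": .., "dz": .., "spin": ..}, ...]. A call has exactly 8 rows; each row shifts and turns the commanded pose from where the row before left it, along the tool's axes as they then stand; what a row does not reach is not made up. A row lasts 1/8 s, in which the tool goes at most 62.5 mm and 10.7 degrees, less where a joint would pass 70% of its speed; a pose out of reach is approached as far as the arm can. A call with a gripper value outside its range is refused whole. The fingers move at their own pace and stop on an object; "grip_force" is the grip in N (left out, the last holds). Time passes only in rows, so rows that do not move let the fingers close, or fill a call up. It gives the time, the measured TCP pose, the force and the opening at its end, in the units of the state.
- read_state(): the state, without advancing time (a new reading comes with each control period).
- cams.camera(name): name is "scene" or "top"; returns the picture (480x640x3 uint8, red, green, blue); there is no depth.
- cams.camera_info(name): a dict with "K" (3x3 intrinsics, pixels), "rvec" (rotation vector, rad) and "tvec" (3), from world to camera coordinates, as OpenCV has them. Camera axes: x right, y down, z forward; pixel columns grow to the right and rows downward; lengths in m; the calibration is good to about 2 mm. A picture is of the moment at which its call begins. camera_info takes no time and is no camera call.
- job.close_job(): hands the job in, once; it reports no verdict.
The state is a dict: "time": time; "joint_positions": joint angles; "joint_vel": joint speeds; "joint_torque": joint torques, N m; "ee_pos": TCP position; "eef_rot": TCP orientation; "ft_force": force on the tool from outside, world axes, zero at the start; "torque": the same for the moment, N m; "width": finger opening in m.
Only numpy, scipy, OpenCV 4.12 (cv2) and the standard library are available. Lean on these libraries where they do the work, as an engineer would, in place of code of your own. Each camera call takes 0.05 s, during which the arm holds its last target.

## Working session

There is one attempt and no reset: what is moved stays moved. The work goes in short steps, Python scripts to look and compute and a tool call to move; the robot and the scene stay as the last step left them, time stands still between calls to the robot, and variables do not carry over. Pictures are saved under pics/ and viewed, and the job is handed in when it is done.

Besides the shell and the picture viewer there is one more tool, called as name([rows], argument=value, ...), one row to a line, values as JSON. arm_command: Moves the arm, as the interface text tells. Its arguments: {"type":"object","properties":{"increments":{"type":"array","items":{"type":"object","properties":{"gripper":{"type":"number"},"dx":{"type":"number"},"dy":{"type":"number"},"dz":{"type":"number"},"spin":{"type":"number"}}}},"grip_force":{"type":"number"}},"required":["increments"]}

```bash
mkdir -p pics; cat > h.py <<'E'
import numpy as np,cv2
from bench import read_state,cams,job,r
def snap(n,f):
    im=cams.camera(n); cv2.imwrite('pics/'+f,cv2.cvtColor(im,cv2.COLOR_RGB2BGR)); return im
def cal(n):
    i=cams.camera_info(n);K=np.array(i['K'],float);R,_=cv2.Rodrigues(np.array(i['rvec'],float));t=np.array(i['tvec'],float).ravel();return K,R,t
def ray(n,u,v):
    K,R,t=cal(n);d=R.T@np.linalg.inv(K)@np.array([u,v,1.]);return -R.T@t,d/np.linalg.norm(d)
def onz(n,u,v,z):
    c,d=ray(n,u,v);return c+d*(z-c[2])/d[2]
def proj(n,p):
    K,R,t=cal(n);q=K@(R@np.array(p)+t);return q[:2]/q[2]
def tri(a,b):
    c1,d1=ray(*a);c2,d2=ray(*b);s=np.linalg.lstsq(np.c_[d1,-d2],c2-c1,rcond=None)[0]
    p,q=c1+d1*s[0],c2+d2*s[1];return (p+q)/2,np.linalg.norm(p-q)
E
python3 - <<'E'
from h import *
snap('scene','s0.png');snap('top','t0.png')
s=read_state();print(s,r.grasp_offset)
for n in('scene','top'):
    K,R,t=cal(n);print(n,K.tolist(),-R.T@t,R[2])
E
```

```text
{'time': 0.1, 'joint_positions': array([ 1.08543472,  0.33284635, -0.06468158,  1.46084416,  0.02159282,
        1.34991971, -0.08847175]), 'joint_vel': array([-0.00232305, -0.00074704, -0.00087291, -0.00237877, -0.00054534,
        0.00058441, -0.0001897 ]), 'joint_torque': array([ 1.36255541e-03, -6.24544644e+01,  2.44783511e-02, -3.90719569e+01,
       -6.14711805e-02,  3.65845766e-02,  7.30567103e-05]), 'ee_pos': array([ 0.27884578, -0.55895712,  0.22181622]), 'eef_rot': array([ 9.73347229e-01,  2.29335421e-01, -1.79894958e-04, -6.36351167e-04]), 'ft_force': array([-0.28515763,  0.30995216, -0.70487275]), 'torque': array([-0.02833811, -0.01153994,  0.02383745]), 'width': 0.08723678541982087} 0.0187
scene [[499.0178977913536, 0.0, 325.1407078330856], [0.0, 499.0178977913536, 232.37211264574088], [0.0, 0.0, 1.0]] [-0.00728102  0.86443265  0.62901544] [ 0.46850485 -0.72433905 -0.50580248]
top [[520.9573871869673, 0.0, 306.44679313556156], [0.0, 520.9573871869673, 246.58428587034462], [0.0, 0.0, 1.0]] [0.33341541 0.15265368 1.15368664] [ 0.12756142 -0.00946293 -0.99178553]
```

View pics/s0.png

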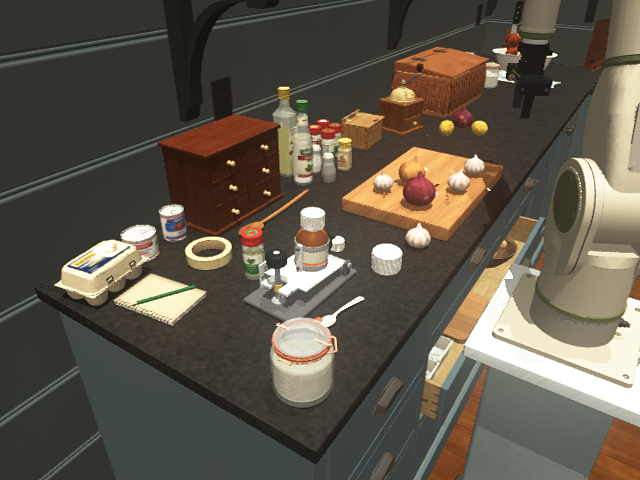

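View pics/t0.png

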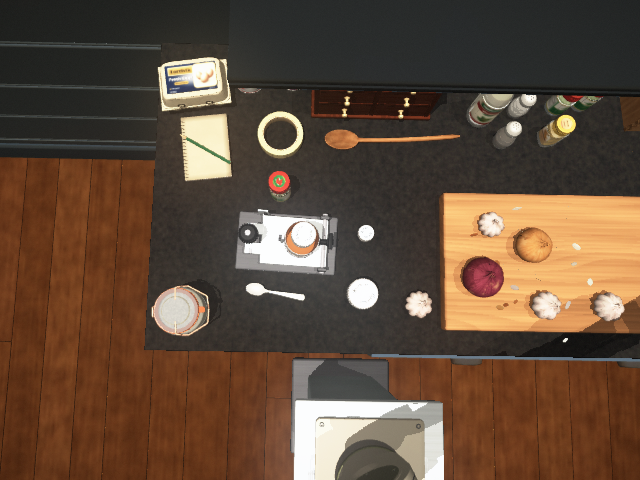

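The scene view shows the knob at about (278,259) and the capped bottle at (312,218). In the top view they are at (248,233) and (303,235). The large and small white caps lying loose at (362,293) and (366,233) are decoys. I'll zoom in and measure.

```bash
python3 - <<'E'
from h import *
a=cv2.imread('pics/t0.png')[190:300,210:410];b=cv2.imread('pics/s0.png')[190:330,220:420]
cv2.imwrite('pics/c0.png',np.vstack([cv2.resize(a,(500,275),interpolation=2),cv2.resize(b,(500,310),interpolation=2)]))
t=cv2.imread('pics/t0.png');hsv=cv2.cvtColor(t,cv2.COLOR_BGR2HSV)
# knob dark blob
m=(hsv[...,2]<55).astype(np.uint8);m2=np.zeros_like(m);m2[218:250,236:262]=m[218:250,236:262]
n,l,st,ce=cv2.connectedComponentsWithStats(m2);print('knob',[(st[i],ce[i]) for i in range(1,n) if st[i][4]>60])
g=cv2.cvtColor(t,cv2.COLOR_BGR2GRAY)
for p in [(248,233)]: print(onz('top',*p,.128))
for p in [(303,235)]: print(onz('top',*p,.165))
p,e=tri(('top',248,233),('scene',277,256));print('knob tri',p,e)
p,e=tri(('top',303.5,234),('scene',312.5,213));print('cap tri',p,e)
E
```

```text
knob []
[0.49025885 0.25961248 0.128     ]
[0.48285396 0.15024571 0.165     ]
knob tri [0.4907571  0.25997204 0.12165857] 0.0011008069086803041
cap tri [0.48497254 0.14935719 0.16436747] 0.00014198864348706564
```

View pics/c0.png

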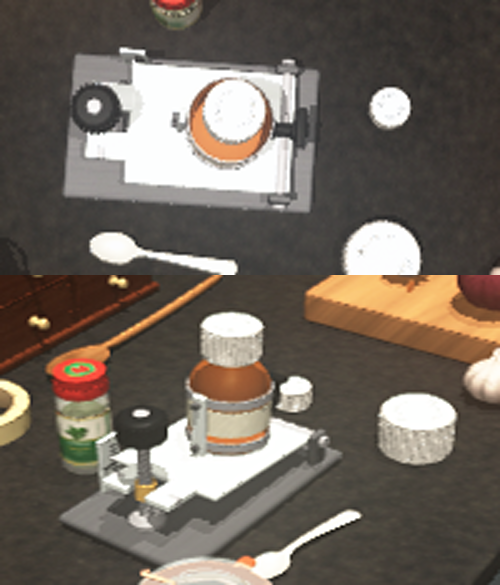

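```bash
python3 - <<'E'
from h import *
b=cv2.imread('pics/s0.png')[235:285,250:310];a=cv2.imread('pics/t0.png')[215:255,230:280]
cv2.imwrite('pics/c1.png',np.hstack([cv2.resize(a,None,fx=7,fy=7,interpolation=0)[:280],cv2.resize(b,None,fx=7,fy=7,interpolation=0)[:280]]))
for s in [251,252,253]:
  p,e=tri(('top',248.2,232.6),('scene',276.5,s));print('knob tri',p,e)
print(onz('top',248.2,232.6,.128), onz('scene',276.5,252,.128))
for q in [(74,54),(319,70),(312,212),(65,196)]: print(onz('top',210+q[0]/2.5,190+q[1]/2.5,.012))
E
```

```text
knob tri [0.49081886 0.25905905 0.13198477] 0.0008415720011712072
knob tri [0.49102298 0.25920108 0.12982206] 0.0005413779593928746
knob tri [0.4912275  0.25934353 0.12765434] 0.00024046774064532067
[0.49107149 0.2592415  0.128     ] [0.49311606 0.25707623 0.128     ]
[0.55577367 0.29194855 0.012     ]
[0.54580699 0.07357305 0.012     ]
[0.41904228 0.07836042 0.012     ]
[0.42892138 0.29543493 0.012     ]
```

View pics/c1.png

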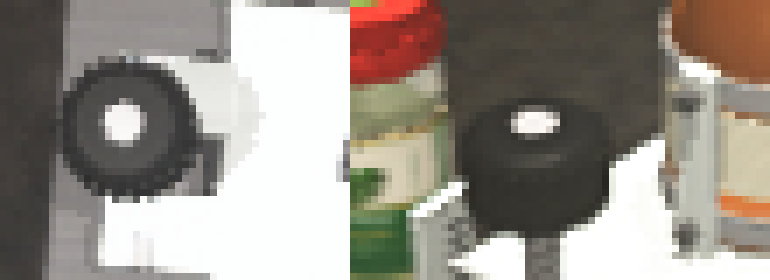

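The knob centre is about (0.491, 0.259) with its top at z 0.128, which agrees with the given heights. The plate's yaw is about -2.6°. Moving over it, high, in two legs.

arm_command([
  {"gripper": 100,"dx": 0.042,"dy": -0.036,"dz": -0.0035,"spin": 0},
  {"gripper": 100,"dx": 0.042,"dy": -0.036,"dz": -0.0035,"spin": 0},
  {"gripper": 100,"dx": 0.042,"dy": -0.036,"dz": -0.0035,"spin": 0},
  {"gripper": 100,"dx": 0.042,"dy": -0.036,"dz": -0.0035,"spin": 0},
  {"gripper": 100,"dx": 0.042,"dy": -0.036,"dz": -0.0035,"spin": 0},
  {"gripper": 100,"dx": 0.042,"dy": -0.036,"dz": -0.0035,"spin": 0},
  {"gripper": 100,"dx": 0.042,"dy": -0.036,"dz": -0.0035,"spin": 0},
  {"gripper": 100,"dx": 0.042,"dy": -0.036,"dz": -0.0035,"spin": 0},
], grip_force=40)

```text
time: 1.1
ee_pos: [0.4514, -0.1498, 0.2505]
eef_rot: [0.973, 0.229, -0.0, 0.0]
ft_force: [1.3, 0.5, 0.2]
width: 0.0868
```

```bash
cat >> h.py <<'E'
from scipy.spatial.transform import Rotation as Ro
def st(target=None,n=8,spin=0):
    s=read_state();Rm=Ro.from_quat(s['eef_rot']).as_matrix();np.set_printoptions(precision=4,suppress=True)
    print('t',s['time'],'pos',s['ee_pos'],'q',s['joint_positions'],'F',s['ft_force'],'T',s['torque'],'w',s['width'],'yawdeg(tool x)',np.degrees(np.arctan2(Rm[1,0],Rm[0,0])),'tilt',np.degrees(np.arccos(-Rm[2,2])))
    if target is not None:
        d=np.array(target)-s['ee_pos'];out=[]
        for i in range(n):
            out.append(Rm.T@(d/n)); Rm=Rm@Ro.from_euler('z',spin,degrees=True).as_matrix()
        print('delta',d,'rows',np.array(out) if spin else out[0])
E
python3 - <<'E'
from h import *
st((0.491,.259,.25),8,0)
E
```

```text
t 1.1 pos [ 0.4514 -0.1498  0.2505] q [ 0.6496  0.0089 -0.4241  1.7771  0.004   1.3564 -0.8835] F [1.3344 0.5386 0.2456] T [-0.0126 -0.0719  0.0078] w 0.08683076938280404 yawdeg(tool x) 26.50978494166603 tilt 0.01671590040644135
delta [ 0.0396  0.4088 -0.0005] rows [ 0.0272 -0.0435  0.0001]
```

```bash
python3 - <<'E'
from h import *
st((0.491,.259,.25),8,5)
E
```

```text
t 1.1 pos [ 0.4514 -0.1498  0.2505] q [ 0.6496  0.0089 -0.4241  1.7771  0.004   1.3564 -0.8835] F [1.3344 0.5386 0.2456] T [-0.0126 -0.0719  0.0078] w 0.08683076938280404 yawdeg(tool x) 26.50978494166603 tilt 0.01671590040644135
delta [ 0.0396  0.4088 -0.0005] rows [[ 0.0272 -0.0435  0.0001]
 [ 0.0233 -0.0457  0.0001]
 [ 0.0193 -0.0476  0.0001]
 [ 0.0151 -0.0491  0.0001]
 [ 0.0107 -0.0502  0.0001]
 [ 0.0063 -0.051   0.0001]
 [ 0.0018 -0.0513  0.0001]
 [-0.0026 -0.0513  0.0001]]
```

arm_command([
  {"gripper": 100,"dx": 0.0272,"dy": -0.0435,"dz": 0,"spin": 5},
  {"gripper": 100,"dx": 0.0233,"dy": -0.0457,"dz": 0,"spin": 5},
  {"gripper": 100,"dx": 0.0193,"dy": -0.0476,"dz": 0,"spin": 5},
  {"gripper": 100,"dx": 0.0151,"dy": -0.0491,"dz": 0,"spin": 5},
  {"gripper": 100,"dx": 0.0107,"dy": -0.0502,"dz": 0,"spin": 5},
  {"gripper": 100,"dx": 0.0063,"dy": -0.051,"dz": 0,"spin": 5},
  {"gripper": 100,"dx": 0.0018,"dy": -0.0513,"dz": 0,"spin": 5},
  {"gripper": 100,"dx": -0.0026,"dy": -0.0513,"dz": 0,"spin": 5},
])

```text
time: 2.1
ee_pos: [0.4907, 0.2586, 0.2503]
eef_rot: [0.993, -0.119, -0.0, 0.0]
ft_force: [1.6, -1.1, 0.1]
width: 0.0868
```

```bash
python3 - <<'E'
from h import *
st((0.491,.259,.104),8,0)
E
```

```text
t 2.1 pos [0.4907 0.2586 0.2503] q [ 0.1118  0.2495 -0.7964  1.5749  0.1806  1.3935 -2.5109] F [ 1.5685 -1.1268  0.0899] T [ 0.0592 -0.0201 -0.0222] w 0.086818063765307 yawdeg(tool x) -13.691247974937703 tilt 0.02182396514946854
delta [ 0.0003  0.0004 -0.1463] rows [ 0.     -0.0001  0.0183]
```

arm_command([
  {"gripper": 75,"dx": 0,"dy": 0,"dz": 0.018,"spin": -2},
  {"gripper": 75,"dx": 0,"dy": 0,"dz": 0.018,"spin": -2},
  {"gripper": 75,"dx": 0,"dy": 0,"dz": 0.018,"spin": -1},
  {"gripper": 75,"dx": 0,"dy": 0,"dz": 0.018,"spin": 0},
  {"gripper": 75,"dx": 0,"dy": 0,"dz": 0.018,"spin": 0},
  {"gripper": 75,"dx": 0,"dy": 0,"dz": 0.018,"spin": 0},
  {"gripper": 75,"dx": 0,"dy": 0,"dz": 0.018,"spin": 0},
  {"gripper": 75,"dx": 0,"dy": 0,"dz": 0.018,"spin": 0},
])

```text
time: 3.1
ee_pos: [0.4907, 0.2573, 0.1053]
eef_rot: [0.997, -0.074, -0.0, 0.0]
ft_force: [-1.2, -0.1, 0.3]
width: 0.0652
```

```bash
python3 - <<'E'
from h import *
st((0.491,.259,.106),8,0)
snap('scene','s1.png');b=cv2.imread('pics/s1.png')[150:330,180:400]
cv2.imwrite('pics/s1c.png',cv2.resize(b,None,fx=3,fy=3,interpolation=2))
E
```

```text
t 3.1 pos [0.4907 0.2573 0.1053] q [ 0.0805  0.3765 -0.7692  1.7585  0.2876  1.123  -2.4988] F [-1.2008 -0.1357  0.25  ] T [ 0.0435  0.0136 -0.0512] w 0.0652146372054266 yawdeg(tool x) -8.48563489663735 tilt 0.0031363390877441753
delta [0.0003 0.0017 0.0007] rows [ 0.     -0.0002 -0.0001]
```

View pics/s1c.png

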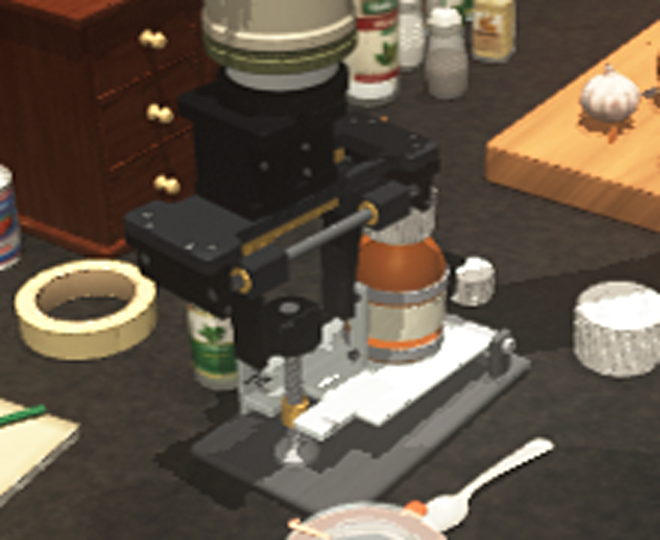

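The fingers straddle the knob, with no contact force, and the body clears the cap. I'll centre by 1.5 mm and close.

arm_command([
  {"gripper": 75,"dx": 0,"dy": -0.0015,"dz": 0,"spin": 0},
  {"gripper": 40,"dx": 0,"dy": 0,"dz": 0,"spin": 0},
  {"gripper": 30,"dx": 0,"dy": 0,"dz": 0,"spin": 0},
  {"gripper": 20,"dx": 0,"dy": 0,"dz": 0,"spin": 0},
  {"gripper": 20,"dx": 0,"dy": 0,"dz": 0,"spin": 0},
  {"gripper": 20,"dx": 0,"dy": 0,"dz": 0,"spin": 0},
  {"gripper": 20,"dx": 0,"dy": 0,"dz": 0,"spin": -4},
  {"gripper": 20,"dx": 0,"dy": 0,"dz": 0,"spin": -8},
], grip_force=35)

```text
time: 4.15
ee_pos: [0.4914, 0.2602, 0.107]
eef_rot: [0.999, 0.033, 0.001, -0.001]
ft_force: [3.0, 5.7, -2.9]
width: 0.0396
```

```bash
python3 - <<'E'
from h import *
st()
E
```

```text
t 4.15 pos [0.4914 0.2602 0.107 ] q [ 0.1054  0.3876 -0.8065  1.7529  0.3058  1.129  -2.3011] F [ 2.9745  5.683  -2.8855] T [ 0.9407 -0.6515 -0.1237] w 0.03956880098488967 yawdeg(tool x) 3.7581050595213514 tilt 0.16800165775590484
```

arm_command([
  {"gripper": 20,"spin": -10},
  {"gripper": 20,"spin": -10},
  {"gripper": 20,"spin": -10},
  {"gripper": 20,"spin": -10},
  {"gripper": 20,"spin": -10},
  {"gripper": 20,"spin": -10},
  {"gripper": 20,"spin": -10},
  {"gripper": 20,"spin": -10},
])

```text
validation failed for argument at $.in...
```

```bash
python3 - <<'E'
from h import *
st()
E
```

```text
t 4.15 pos [0.4914 0.2602 0.107 ] q [ 0.1054  0.3876 -0.8065  1.7529  0.3058  1.129  -2.3011] F [ 2.9745  5.683  -2.8855] T [ 0.9407 -0.6515 -0.1237] w 0.03956880098488967 yawdeg(tool x) 3.7581050595213514 tilt 0.16800165775590484
```

All fields are needed in every row, so I'm resending.

arm_command([
  {"gripper": 20,"dx": 0,"dy": 0,"dz": 0,"spin": -10},
  {"gripper": 20,"dx": 0,"dy": 0,"dz": 0,"spin": -10},
  {"gripper": 20,"dx": 0,"dy": 0,"dz": 0,"spin": -10},
  {"gripper": 20,"dx": 0,"dy": 0,"dz": 0,"spin": -10},
  {"gripper": 20,"dx": 0,"dy": 0,"dz": 0,"spin": -10},
  {"gripper": 20,"dx": 0,"dy": 0,"dz": 0,"spin": -10},
  {"gripper": 20,"dx": 0,"dy": 0,"dz": 0,"spin": -10},
  {"gripper": 20,"dx": 0,"dy": 0,"dz": 0,"spin": -10},
])

```text
time: 5.15
ee_pos: [0.4926, 0.2589, 0.107]
eef_rot: [0.744, 0.668, 0.002, 0.001]
ft_force: [6.9, 2.3, -5.5]
width: 0.0396
```

```bash
python3 - <<'E'
from h import *
st()
E
```

```text
t 5.15 pos [0.4926 0.2589 0.107 ] q [ 0.2912  0.4912 -1.0641  1.7445  0.4633  1.1802 -1.0128] F [ 6.889   2.2965 -5.4584] T [ 0.6863 -1.5304 -0.1766] w 0.03955684107542056 yawdeg(tool x) 83.78016574658744 tilt 0.19759354433178586
```

arm_command([
  {"gripper": 20,"dx": 0,"dy": 0,"dz": 0,"spin": -8},
  {"gripper": 20,"dx": 0,"dy": 0,"dz": 0,"spin": -8},
  {"gripper": 20,"dx": 0,"dy": 0,"dz": 0,"spin": -8},
  {"gripper": 20,"dx": 0,"dy": 0,"dz": 0,"spin": -8},
  {"gripper": 20,"dx": 0,"dy": 0,"dz": 0,"spin": -8},
  {"gripper": 20,"dx": 0,"dy": 0,"dz": 0,"spin": -8},
  {"gripper": 20,"dx": 0,"dy": 0,"dz": 0,"spin": -8},
  {"gripper": 20,"dx": 0,"dy": 0,"dz": 0,"spin": -8},
])

```text
time: 6.15
ee_pos: [0.4939, 0.2596, 0.1071]
eef_rot: [0.278, 0.96, 0.002, 0.002]
ft_force: [13.9, 9.0, -10.3]
width: 0.0391
```

```bash
python3 - <<'E'
from h import *
st()
snap('scene','s2.png');b=cv2.imread('pics/s2.png')[150:330,180:400]
c=cv2.imread('pics/s1.png')[150:330,180:400]
cv2.imwrite('pics/s2c.png',np.hstack([cv2.resize(x[40:],(400,255),interpolation=2) for x in (c,b)]))
E
```

```text
t 6.15 pos [0.4939 0.2596 0.1071] q [ 0.4126  0.6301 -1.2781  1.739   0.6363  1.2572 -0.0141] F [ 13.8794   8.9903 -10.3228] T [ 1.7013 -2.972  -0.1547] w 0.03912979708045696 yawdeg(tool x) 147.68347066335195 tilt 0.3665580149368783
```

View pics/s2c.png

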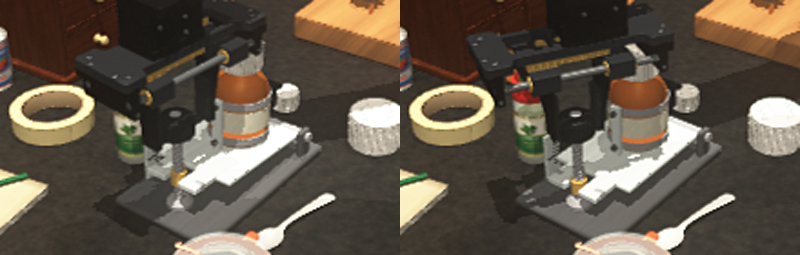

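About 156° has been turned and the nut is visibly lower, but side force is building up. I'll release, unwind in place with the fingers open, and re-grip.

arm_command([
  {"gripper": 75,"dx": 0,"dy": 0,"dz": 0,"spin": 0},
  {"gripper": 75,"dx": 0,"dy": 0,"dz": 0,"spin": 0},
  {"gripper": 75,"dx": 0,"dy": 0,"dz": 0,"spin": 0},
  {"gripper": 75,"dx": 0,"dy": 0,"dz": 0,"spin": 10},
  {"gripper": 75,"dx": 0,"dy": 0,"dz": 0,"spin": 10},
  {"gripper": 75,"dx": 0,"dy": 0,"dz": 0,"spin": 10},
  {"gripper": 75,"dx": 0,"dy": 0,"dz": 0,"spin": 10},
  {"gripper": 75,"dx": 0,"dy": 0,"dz": 0,"spin": 10},
])

```text
time: 7.2
ee_pos: [0.4908, 0.2587, 0.1066]
eef_rot: [0.661, 0.75, -0.0, 0.0]
ft_force: [-0.1, 0.8, -0.3]
width: 0.0655
```

```bash
python3 - <<'E'
from h import *
st((.4915,.2598,.107),1)
E
```

```text
t 7.2 pos [0.4908 0.2587 0.1066] q [ 0.3188  0.5147 -1.1087  1.7451  0.4938  1.1952 -0.8019] F [-0.0511  0.8076 -0.3082] T [-0.0106 -0.0984  0.0038] w 0.06554804918114912 yawdeg(tool x) 97.18700272592777 tilt 0.023487263532252698
delta [0.0007 0.0011 0.0004] rows [ 0.001   0.0009 -0.0004]
```

arm_command([
  {"gripper": 75,"dx": 0.001,"dy": 0.001,"dz": 0,"spin": 10},
  {"gripper": 75,"dx": 0,"dy": 0,"dz": 0,"spin": 10},
  {"gripper": 75,"dx": 0,"dy": 0,"dz": 0,"spin": 10},
  {"gripper": 75,"dx": 0,"dy": 0,"dz": 0,"spin": 10},
  {"gripper": 75,"dx": 0,"dy": 0,"dz": 0,"spin": 10},
  {"gripper": 75,"dx": 0,"dy": 0,"dz": 0,"spin": 10},
  {"gripper": 75,"dx": 0,"dy": 0,"dz": 0,"spin": 10},
  {"gripper": 75,"dx": 0,"dy": 0,"dz": 0,"spin": 10},
])

```text
time: 8.2
ee_pos: [0.4916, 0.2599, 0.1066]
eef_rot: [0.989, 0.149, -0.0, 0.0]
ft_force: [-0.1, 0.7, 0.1]
width: 0.0656
```

arm_command([
  {"gripper": 20,"dx": 0,"dy": 0,"dz": 0,"spin": 0},
  {"gripper": 20,"dx": 0,"dy": 0,"dz": 0,"spin": 0},
  {"gripper": 20,"dx": 0,"dy": 0,"dz": 0,"spin": 0},
  {"gripper": 20,"dx": 0,"dy": 0,"dz": 0,"spin": 0},
  {"gripper": 20,"dx": 0,"dy": 0,"dz": 0,"spin": 0},
  {"gripper": 20,"dx": 0,"dy": 0,"dz": 0,"spin": -8},
  {"gripper": 20,"dx": 0,"dy": 0,"dz": 0,"spin": -8},
  {"gripper": 20,"dx": 0,"dy": 0,"dz": 0,"spin": -8},
], grip_force=30)

```text
time: 9.2
ee_pos: [0.492, 0.2596, 0.1065]
eef_rot: [0.934, 0.356, 0.0, 0.0]
ft_force: [0.4, 0.7, -1.3]
width: 0.0394
```

```bash
python3 - <<'E'
from h import *
st((.4915,.2598,.107),1)
E
```

```text
t 9.2 pos [0.492  0.2596 0.1065] q [ 0.1865  0.4286 -0.9161  1.7467  0.3699  1.1503 -1.6821] F [ 0.3884  0.739  -1.3335] T [-0.0317 -0.1826 -0.0807] w 0.03937144188040068 yawdeg(tool x) 41.76925273441756 tilt 0.021589849297973772
delta [-0.0005  0.0002  0.0005] rows [-0.0002 -0.0005 -0.0005]
```

arm_command([
  {"gripper": 20,"dx": 0,"dy": 0,"dz": 0,"spin": -5},
  {"gripper": 20,"dx": 0,"dy": 0,"dz": 0,"spin": -5},
  {"gripper": 20,"dx": 0,"dy": 0,"dz": 0,"spin": -5},
  {"gripper": 20,"dx": 0,"dy": 0,"dz": 0,"spin": -5},
  {"gripper": 20,"dx": 0,"dy": 0,"dz": 0,"spin": -5},
  {"gripper": 20,"dx": 0,"dy": 0,"dz": 0,"spin": -5},
  {"gripper": 20,"dx": 0,"dy": 0,"dz": 0,"spin": -5},
  {"gripper": 20,"dx": 0,"dy": 0,"dz": 0,"spin": -5},
])

```text
time: 10.2
ee_pos: [0.4926, 0.2593, 0.1065]
eef_rot: [0.757, 0.654, 0.0, 0.0]
ft_force: [3.1, -0.3, -1.9]
width: 0.0393
```

```bash
python3 - <<'E'
from h import *
st((.4915,.2598,.107),1)
E
```

```text
t 10.2 pos [0.4926 0.2593 0.1065] q [ 0.2786  0.487  -1.0484  1.7425  0.4552  1.1795 -1.0451] F [ 3.1297 -0.3312 -1.9263] T [-0.0624 -0.6925 -0.1441] w 0.039311812620215006 yawdeg(tool x) 81.63629002043882 tilt 0.06589828563793201
delta [-0.0011  0.0005  0.0005] rows [ 0.0004 -0.0012 -0.0005]
```

arm_command([
  {"gripper": 20,"dx": 0,"dy": -0.001,"dz": 0,"spin": -5},
  {"gripper": 20,"dx": 0,"dy": 0,"dz": 0,"spin": -5},
  {"gripper": 20,"dx": 0,"dy": 0,"dz": 0,"spin": -5},
  {"gripper": 20,"dx": 0,"dy": 0,"dz": 0,"spin": -5},
  {"gripper": 20,"dx": 0,"dy": 0,"dz": 0,"spin": -5},
  {"gripper": 20,"dx": 0,"dy": 0,"dz": 0,"spin": -5},
  {"gripper": 20,"dx": 0,"dy": 0,"dz": 0,"spin": -5},
  {"gripper": 20,"dx": 0,"dy": 0,"dz": 0,"spin": -5},
])

```text
time: 11.2
ee_pos: [0.4941, 0.2582, 0.1064]
eef_rot: [0.489, 0.872, 0.001, 0.002]
ft_force: [13.0, -0.4, -9.1]
width: 0.0393
```

```bash
python3 - <<'E'
from h import *
st((.4915,.2598,.107),1)
E
```

```text
t 11.2 pos [0.4941 0.2582 0.1064] q [ 0.3631  0.5642 -1.1832  1.74    0.5587  1.2202 -0.4188] F [12.9781 -0.4023 -9.1218] T [-0.0183 -2.9843 -0.5648] w 0.03926053116400217 yawdeg(tool x) 121.4394330903561 tilt 0.24114185982996772
delta [-0.0026  0.0016  0.0006] rows [ 0.0027 -0.0013 -0.0006]
```

The torque jumped from about 0.12 to 0.56 N m, so the screw's end stop at +1.6 rad has been reached. I'll release to relieve the strain and recentre. Then I'll regrip and turn back 92°.

arm_command([
  {"gripper": 70,"dx": 0,"dy": 0,"dz": 0,"spin": 0},
  {"gripper": 70,"dx": 0,"dy": 0,"dz": 0,"spin": 0},
  {"gripper": 70,"dx": 0,"dy": 0,"dz": 0,"spin": 0},
  {"gripper": 70,"dx": 0,"dy": 0,"dz": 0,"spin": 0},
  {"gripper": 70,"dx": 0,"dy": 0,"dz": 0,"spin": 0},
  {"gripper": 70,"dx": 0,"dy": 0,"dz": 0,"spin": 0},
  {"gripper": 70,"dx": 0,"dy": 0,"dz": 0,"spin": 0},
  {"gripper": 70,"dx": 0,"dy": 0,"dz": 0,"spin": 0},
])

```text
time: 12.2
ee_pos: [0.4908, 0.26, 0.1065]
eef_rot: [0.488, 0.873, -0.0, 0.0]
ft_force: [-0.2, -0.8, -0.1]
width: 0.0612
```

```bash
python3 - <<'E'
from h import *
st((.492,.2595,.107),1)
E
```

```text
t 12.2 pos [0.4908 0.26   0.1065] q [ 0.3614  0.5635 -1.1858  1.7418  0.5549  1.2222 -0.4209] F [-0.2186 -0.8342 -0.0509] T [ 0.0145 -0.1404  0.0385] w 0.061168396864547975 yawdeg(tool x) 121.52125901396873 tilt 0.007326418713233302
delta [ 0.0012 -0.0005  0.0005] rows [-0.0011  0.0007 -0.0005]
```

arm_command([
  {"gripper": 70,"dx": -0.0013,"dy": 0.001,"dz": 0,"spin": 0},
  {"gripper": 20,"dx": 0,"dy": 0,"dz": 0,"spin": 0},
  {"gripper": 20,"dx": 0,"dy": 0,"dz": 0,"spin": 0},
  {"gripper": 20,"dx": 0,"dy": 0,"dz": 0,"spin": 0},
  {"gripper": 20,"dx": 0,"dy": 0,"dz": 0,"spin": 0},
  {"gripper": 20,"dx": 0,"dy": 0,"dz": 0,"spin": -2},
  {"gripper": 20,"dx": 0,"dy": 0,"dz": 0,"spin": -2},
  {"gripper": 20,"dx": 0,"dy": 0,"dz": 0,"spin": 0},
])

```text
time: 13.2
ee_pos: [0.4938, 0.259, 0.1065]
eef_rot: [0.458, 0.889, 0.001, 0.001]
ft_force: [5.2, 1.0, -4.0]
width: 0.0393
```

```bash
python3 - <<'E'
from h import *
st((.492,.2595,.107),1)
E
```

```text
t 13.2 pos [0.4938 0.259  0.1065] q [ 0.3692  0.5749 -1.1967  1.7379  0.5686  1.2272 -0.3567] F [ 5.1783  0.955  -4.0195] T [ 0.2308 -1.5204 -0.4527] w 0.039259366102719365 yawdeg(tool x) 125.43324142662131 tilt 0.11484972134249895
delta [-0.0018  0.0005  0.0005] rows [ 0.0014 -0.0012 -0.0005]
```

arm_command([
  {"gripper": 20,"dx": 0,"dy": 0,"dz": 0,"spin": 10},
  {"gripper": 20,"dx": 0,"dy": 0,"dz": 0,"spin": 10},
  {"gripper": 20,"dx": 0,"dy": 0,"dz": 0,"spin": 10},
  {"gripper": 20,"dx": 0,"dy": 0,"dz": 0,"spin": 10},
  {"gripper": 20,"dx": 0,"dy": 0,"dz": 0,"spin": 10},
  {"gripper": 20,"dx": 0,"dy": 0,"dz": 0,"spin": 10},
  {"gripper": 20,"dx": 0,"dy": 0,"dz": 0,"spin": 10},
  {"gripper": 20,"dx": 0,"dy": 0,"dz": 0,"spin": 10},
])

```text
time: 14.2
ee_pos: [0.4917, 0.2592, 0.1065]
eef_rot: [0.923, 0.384, -0.001, 0.0]
ft_force: [-3.2, -0.3, 1.6]
width: 0.0399
```

```bash
python3 - <<'E'
from h import *
st((.492,.2595,.107),1)
E
```

```text
t 14.2 pos [0.4917 0.2592 0.1065] q [ 0.1922  0.4317 -0.9236  1.7464  0.374   1.1531 -1.6247] F [-3.1754 -0.2818  1.6099] T [-0.4025  0.6974  0.112 ] w 0.03989734438115087 yawdeg(tool x) 45.21669451238346 tilt 0.0866222398782084
delta [0.0003 0.0003 0.0005] rows [ 0.0004  0.     -0.0005]
```

arm_command([
  {"gripper": 20,"dx": 0,"dy": 0,"dz": 0,"spin": 7},
  {"gripper": 20,"dx": 0,"dy": 0,"dz": 0,"spin": 7},
  {"gripper": 20,"dx": 0,"dy": 0,"dz": 0,"spin": 0},
  {"gripper": 75,"dx": 0,"dy": 0,"dz": 0,"spin": 0},
  {"gripper": 75,"dx": 0,"dy": 0,"dz": 0,"spin": 0},
  {"gripper": 75,"dx": 0,"dy": 0,"dz": 0,"spin": 0},
  {"gripper": 75,"dx": 0,"dy": 0,"dz": -0.02,"spin": 0},
  {"gripper": 100,"dx": 0,"dy": 0,"dz": -0.04,"spin": 0},
])

```text
time: 15.2
ee_pos: [0.4918, 0.2591, 0.1673]
eef_rot: [0.962, 0.272, -0.001, -0.0]
ft_force: [1.4, -0.8, 0.3]
width: 0.0692
```

```bash
python3 - <<'E'
from h import *
st((.35,.259,.26),8)
E
```

```text
t 15.2 pos [0.4918 0.2591 0.1673] q [ 0.1901  0.3513 -0.9087  1.6814  0.2889  1.2531 -1.8011] F [ 1.4387 -0.8423  0.332 ] T [ 0.0288 -0.0574 -0.0194] w 0.06915897438078282 yawdeg(tool x) 31.54381938982512 tilt 0.11014828459922524
delta [-0.1418 -0.0001  0.0927] rows [-0.0151 -0.0093 -0.0116]
```

arm_command([
  {"gripper": 100,"dx": 0,"dy": 0,"dz": -0.03,"spin": 0},
  {"gripper": 100,"dx": -0.01,"dy": -0.025,"dz": -0.03,"spin": 0},
  {"gripper": 100,"dx": -0.01,"dy": -0.025,"dz": -0.03,"spin": 0},
  {"gripper": 100,"dx": -0.01,"dy": -0.025,"dz": 0,"spin": 0},
  {"gripper": 100,"dx": -0.01,"dy": -0.025,"dz": 0,"spin": 0},
  {"gripper": 100,"dx": -0.01,"dy": -0.025,"dz": 0,"spin": 0},
  {"gripper": 100,"dx": -0.01,"dy": -0.025,"dz": 0,"spin": 0},
  {"gripper": 100,"dx": -0.01,"dy": -0.025,"dz": 0,"spin": 0},
])

```text
time: 16.2
ee_pos: [0.3403, 0.3729, 0.2579]
eef_rot: [0.962, 0.272, 0.001, -0.0]
ft_force: [0.5, -0.2, 0.4]
width: 0.0872
```

```bash
python3 - <<'E'
from h import *
st()
snap('scene','s3.png');snap('top','t3.png')
a=cv2.imread('pics/t3.png')[190:300,210:410];b=cv2.imread('pics/s3.png')[190:330,220:420]
a0=cv2.imread('pics/t0.png')[190:300,210:410]
R=lambda x:cv2.resize(x,(400,int(x.shape[0]*2)),interpolation=2)
cv2.imwrite('pics/c3.png',np.vstack([np.hstack([R(a0),R(a)]),np.hstack([R(b),R(cv2.imread('pics/s0.png')[190:330,220:420])])]))
E
```

```text
t 16.2 pos [0.3403 0.3729 0.2579] q [ 0.0557  0.1562 -1.0578  1.6766  0.1392  1.3883 -2.042 ] F [ 0.4901 -0.2305  0.3886] T [ 0.0041 -0.0038  0.0104] w 0.08716479794075882 yawdeg(tool x) 31.56196040195014 tilt 0.08752345779485807
```

View pics/c3.png

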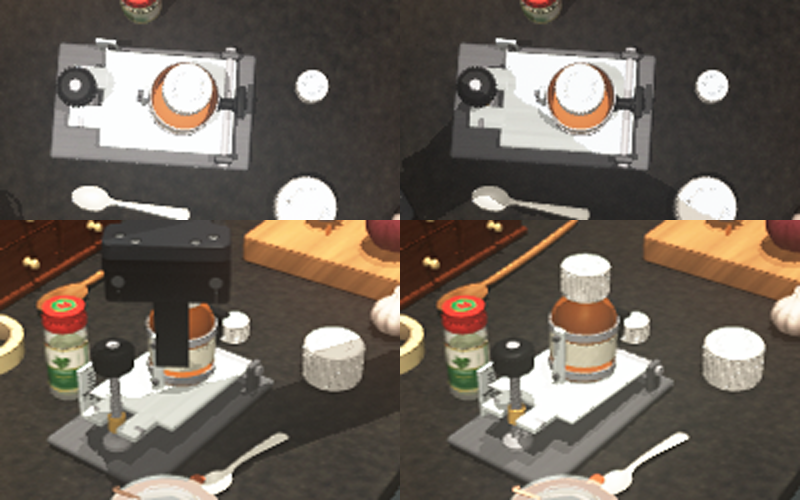

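The deck's screw end has come down (the nut is lower), and in the top view the cap now sits more central on the bottle. I'll zoom in to measure it.

```bash
python3 - <<'E'
from h import *
o=[]
for f in('t0','t3'):
    im=cv2.imread(f'pics/{f}.png')[212:262,278:332]
    o.append(cv2.resize(im,None,fx=7,fy=7,interpolation=0))
cv2.imwrite('pics/c4.png',np.hstack(o))
u=[proj('top',(.4862,.1543,z)) for z in(.163,.131)];print(u)
E
```

```text
[array([300.92043576, 233.39307573]), array([300.89811777, 235.85183777])]
```

View pics/c4.png

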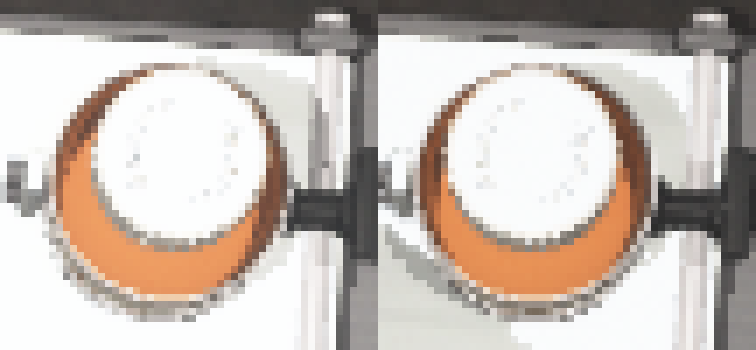

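```bash
python3 - <<'E'
from h import *
from scipy.optimize import least_squares
for f in('t0','t3'):
    im=cv2.imread(f'pics/{f}.png').astype(float);B=im[...,0]
    P=[];W=[]
    for v in range(222,244):
        row=B[v]
        c=300
        # walk left/right from centre until B<150
        for s in(-1,1):
            u=c
            while row[u]>150 and abs(u-c)<20:u+=s
            if abs(u-c)>=18: continue
            a,b=row[u-s],row[u];P.append((u-s+s*(a-150)/(a-b),v))
    P=np.array(P)
    top=P[(P[:,1]<=236)]
    g=lambda p,Q:np.hypot(Q[:,0]-p[0],Q[:,1]-p[1])-p[2]
    r0=least_squares(g,[300,233,12],args=(top,),loss='soft_l1',f_scale=.3)
    L={v:[] for v in range(222,244)}
    for u,v in P:L[int(v)].append(round(u,2))
    print(f,'cap circle',r0.x,'cap y at z=.163',onz('top',r0.x[0],r0.x[1],.163))
    print({v:(x,np.mean(x)) for v,x in L.items() if len(x)==2})
    # knob dot
    k=im[224:242,239:258].mean(2)
    m=(k>140).astype(np.uint8);n,l,stt,ce=cv2.connectedComponentsWithStats(m)
    w=np.where(k[5:12,5:13]>90,k[5:12,5:13]-60,0);yy,xx=np.mgrid[5:12,5:13];uc=239+(w*xx).sum()/w.sum();vc=224+(w*yy).sum()/w.sum()
    print('dot',uc,vc,onz('top',uc,vc,.128))
E
```

```text
t0 cap circle [303.22495144 233.85834561  12.54681648] cap y at z=.163 [0.4853847  0.14985099 0.163     ]
{222: ([np.float64(298.9), np.float64(307.76)], np.float64(303.33)), 224: ([np.float64(295.52), np.float64(310.9)], np.float64(303.21)), 225: ([np.float64(294.36), np.float64(311.7)], np.float64(303.03)), 226: ([np.float64(293.56), np.float64(313.58)], np.float64(303.57)), 227: ([np.float64(292.62), np.float64(313.8)], np.float64(303.21000000000004)), 228: ([np.float64(292.42), np.float64(314.32)], np.float64(303.37)), 229: ([np.float64(291.62), np.float64(314.8)], np.float64(303.21000000000004)), 230: ([np.float64(291.43), np.float64(315.36)], np.float64(303.395)), 231: ([np.float64(291.22), np.float64(315.46)], np.float64(303.34000000000003)), 232: ([np.float64(291.12), np.float64(315.64)], np.float64(303.38)), 233: ([np.float64(290.34), np.float64(315.62)], np.float64(302.98)), 234: ([np.float64(290.52), np.float64(315.74)], np.float64(303.13)), 235: ([np.float64(290.35), np.float64(315.61)], np.float64(302.98)), 236: ([np.float64(290.85), np.float64(315.51)], np.float64(303.1
[... 1502 characters left out ...]
.float64(311.72)], np.float64(299.5)), 236: ([np.float64(287.41), np.float64(311.5)], np.float64(299.45500000000004)), 237: ([np.float64(287.33), np.float64(311.41)], np.float64(299.37)), 238: ([np.float64(287.78), np.float64(311.3)], np.float64(299.53999999999996)), 239: ([np.float64(288.46), np.float64(310.54)], np.float64(299.5)), 240: ([np.float64(289.13), np.float64(310.33)], np.float64(299.73)), 241: ([np.float64(289.25), np.float64(309.37)], np.float64(299.31)), 242: ([np.float64(290.11), np.float64(308.6)], np.float64(299.355)), 243: ([np.float64(291.21), np.float64(307.61)], np.float64(299.40999999999997))}
dot 247.18022946584605 231.84165336980473 [0.49255627 0.26131729 0.128     ]
```

Camera check: the knob is at (0.4924, 0.2614) and the cap centre at (0.4855, 0.1570). Along the deck that is 104.6 mm against the nominal 105 mm, so the deck is level to about 0.003 rad. The grip positions showed a camera-to-robot offset of about -1.5 mm in y, so I'm aiming at the cap at (0.485, 0.1555).

```bash
python3 - <<'E'
from h import *
st((.485,.1557,.215),8)
E
```

```text
t 16.3 pos [0.3384 0.3744 0.2582] q [ 0.054   0.1556 -1.0604  1.6769  0.1385  1.3882 -2.0416] F [ 0.6461 -0.3619  0.5811] T [-0.0476 -0.0121  0.0451] w 0.08673222716318567 yawdeg(tool x) 31.825459394091652 tilt 0.10025180005843712
delta [ 0.1466 -0.2187 -0.0432] rows [0.0011 0.0329 0.0054]
```

arm_command([
  {"gripper": 100,"dx": 0.0011,"dy": 0.0329,"dz": 0.0054,"spin": 0},
  {"gripper": 100,"dx": 0.0011,"dy": 0.0329,"dz": 0.0054,"spin": 0},
  {"gripper": 100,"dx": 0.0011,"dy": 0.0329,"dz": 0.0054,"spin": 0},
  {"gripper": 100,"dx": 0.0011,"dy": 0.0329,"dz": 0.0054,"spin": 0},
  {"gripper": 100,"dx": 0.0011,"dy": 0.0329,"dz": 0.0054,"spin": 0},
  {"gripper": 100,"dx": 0.0011,"dy": 0.0329,"dz": 0.0054,"spin": 0},
  {"gripper": 100,"dx": 0.0011,"dy": 0.0329,"dz": 0.0054,"spin": 0},
  {"gripper": 100,"dx": 0.0011,"dy": 0.0329,"dz": 0.0054,"spin": 0},
])

```text
time: 17.3
ee_pos: [0.4873, 0.1509, 0.2143]
eef_rot: [0.962, 0.272, 0.001, 0.0]
ft_force: [1.3, 0.6, 0.2]
width: 0.0871
```

```bash
python3 - <<'E'
from h import *
st((.485,.1557,.141),7)
E
```

```text
t 17.3 pos [0.4873 0.1509 0.2143] q [ 0.4003  0.1652 -0.8594  1.7365  0.1304  1.2977 -1.5084] F [1.2937 0.6113 0.2349] T [ 0.0175  0.0187 -0.0769] w 0.08713653648747334 yawdeg(tool x) 31.50879890395143 tilt 0.07766553605289522
delta [-0.0023  0.0048 -0.0733] rows [ 0.0001 -0.0008  0.0105]
```

arm_command([
  {"gripper": 100,"dx": 0.0005,"dy": -0.005,"dz": 0,"spin": 0},
  {"gripper": 100,"dx": 0,"dy": 0,"dz": 0.012,"spin": 0},
  {"gripper": 100,"dx": 0,"dy": 0,"dz": 0.012,"spin": 0},
  {"gripper": 100,"dx": 0,"dy": 0,"dz": 0.012,"spin": 0},
  {"gripper": 100,"dx": 0,"dy": 0,"dz": 0.012,"spin": 0},
  {"gripper": 100,"dx": 0,"dy": 0,"dz": 0.012,"spin": 0},
  {"gripper": 100,"dx": 0,"dy": 0,"dz": 0.012,"spin": 0},
  {"gripper": 100,"dx": 0,"dy": 0,"dz": 0,"spin": 0},
])

```text
time: 18.3
ee_pos: [0.4835, 0.1566, 0.1403]
eef_rot: [0.962, 0.272, -0.001, -0.0]
ft_force: [0.6, 0.2, -0.0]
width: 0.0867
```

```bash
python3 - <<'E'
from h import *
st((.485,.1557,.141),1)
snap('scene','s5.png')
cv2.imwrite('pics/s5c.png',cv2.resize(cv2.imread('pics/s5.png')[140:320,220:420],None,fx=3,fy=3,interpolation=2))
E
```

```text
t 18.3 pos [0.4835 0.1566 0.1403] q [ 0.3631  0.2401 -0.8511  1.8329  0.1959  1.1574 -1.5741] F [ 0.588   0.1923 -0.0346] T [ 0.0307 -0.0612 -0.0036] w 0.08672316380116284 yawdeg(tool x) 31.52479387877697 tilt 0.09391973458016317
delta [ 0.0015 -0.0009  0.0007] rows [ 0.0008  0.0015 -0.0007]
```

View pics/s5c.png

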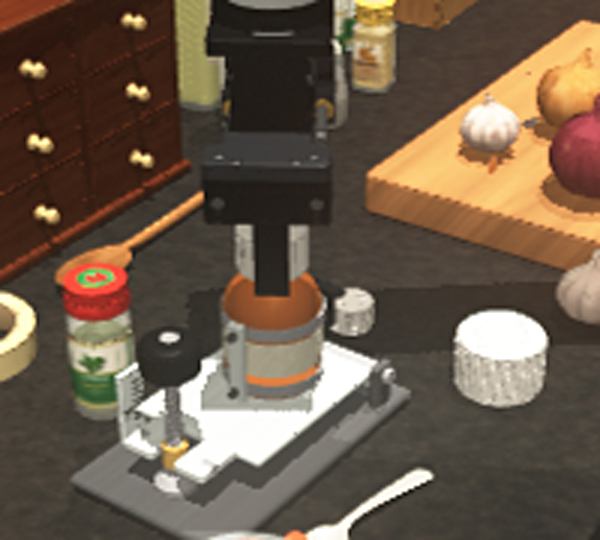

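The finger is centred on the cap, seen at about (270,250) in the crop. Closing on it.

arm_command([
  {"gripper": 100,"dx": 0.0005,"dy": 0.001,"dz": 0,"spin": 0},
  {"gripper": 40,"dx": 0,"dy": 0,"dz": 0,"spin": 0},
  {"gripper": 30,"dx": 0,"dy": 0,"dz": 0,"spin": 0},
  {"gripper": 30,"dx": 0,"dy": 0,"dz": 0,"spin": 0},
  {"gripper": 30,"dx": 0,"dy": 0,"dz": 0,"spin": 0},
  {"gripper": 30,"dx": 0,"dy": 0,"dz": 0,"spin": 0},
  {"gripper": 30,"dx": 0,"dy": 0,"dz": 0,"spin": 0},
  {"gripper": 30,"dx": 0,"dy": 0,"dz": 0,"spin": 0},
], grip_force=45)

```text
time: 19.35
ee_pos: [0.4854, 0.1557, 0.1414]
eef_rot: [0.962, 0.271, 0.0, 0.0]
ft_force: [2.1, -3.1, -0.2]
width: 0.0478
```

```bash
python3 - <<'E'
from h import *
st((.485,.1557,.141),1)
E
```

```text
t 19.35 pos [0.4854 0.1557 0.1414] q [ 0.3639  0.2405 -0.8501  1.8299  0.1974  1.1583 -1.573 ] F [ 2.0766 -3.1062 -0.2098] T [-0.7331 -0.4649 -0.0451] w 0.04777449915787544 yawdeg(tool x) 31.483973666656283 tilt 0.0407789394615819
delta [-0.0004 -0.     -0.0004] rows [-0.0003 -0.0002  0.0004]
```

arm_command([
  {"gripper": 30,"dx": 0,"dy": 0,"dz": 0.002,"spin": 0},
  {"gripper": 30,"dx": 0,"dy": 0,"dz": 0.002,"spin": 0},
  {"gripper": 30,"dx": 0,"dy": 0,"dz": 0.002,"spin": 0},
  {"gripper": 30,"dx": 0,"dy": 0,"dz": 0.001,"spin": 0},
  {"gripper": 30,"dx": 0,"dy": 0,"dz": 0,"spin": 0},
  {"gripper": 30,"dx": 0,"dy": 0,"dz": 0,"spin": 0},
  {"gripper": 30,"dx": 0,"dy": 0,"dz": 0,"spin": 0},
  {"gripper": 30,"dx": 0,"dy": 0,"dz": 0,"spin": 0},
])

```text
time: 20.35
ee_pos: [0.4855, 0.156, 0.1353]
eef_rot: [0.962, 0.271, 0.0, 0.0]
ft_force: [-1.2, -5.1, 12.2]
width: 0.0479
```

```bash
python3 - <<'E'
from h import *
st((.485,.1557,.136),1)
E
```

```text
t 20.35 pos [0.4855 0.156  0.1353] q [ 0.3601  0.2482 -0.8484  1.8366  0.2049  1.1463 -1.5792] F [-1.2478 -5.0811 12.1827] T [-1.093   0.3562 -0.0209] w 0.04787545144191079 yawdeg(tool x) 31.497746326840478 tilt 0.07484301229886622
delta [-0.0005 -0.0003  0.0007] rows [-0.0006 -0.     -0.0007]
```

Pressed about 6 mm, with 12.2 N of spring force, which matches the spring data. Now twisting 60° counter-clockwise while holding the press.

arm_command([
  {"gripper": 30,"dx": 0,"dy": 0,"dz": 0.0005,"spin": -7.5},
  {"gripper": 30,"dx": 0,"dy": 0,"dz": 0,"spin": -7.5},
  {"gripper": 30,"dx": 0,"dy": 0,"dz": 0,"spin": -7.5},
  {"gripper": 30,"dx": 0,"dy": 0,"dz": 0,"spin": -7.5},
  {"gripper": 30,"dx": 0,"dy": 0,"dz": 0,"spin": -7.5},
  {"gripper": 30,"dx": 0,"dy": 0,"dz": 0,"spin": -7.5},
  {"gripper": 30,"dx": 0,"dy": 0,"dz": 0,"spin": -7.5},
  {"gripper": 30,"dx": 0,"dy": 0,"dz": 0,"spin": -7.5},
])

```text
time: 21.35
ee_pos: [0.4863, 0.1546, 0.1352]
eef_rot: [0.697, 0.717, -0.0, 0.002]
ft_force: [-0.0, -11.4, 15.1]
width: 0.0477
```

```bash
python3 - <<'E'
from h import *
st((.485,.1557,.136),1)
E
```

```text
t 21.35 pos [0.4863 0.1546 0.1352] q [ 0.4919  0.2967 -1.0096  1.8313  0.2766  1.1628 -0.5806] F [ -0.0481 -11.4401  15.1416] T [-2.3821 -0.0387 -0.1496] w 0.04771823614744293 yawdeg(tool x) 91.65514841842395 tilt 0.1919520471919459
delta [-0.0013  0.0011  0.0008] rows [ 0.0011 -0.0013 -0.0008]
```

The cap turned with low torque, so I'm lifting straight up: about 75 mm to put the rim 50 mm above the mouth.

arm_command([
  {"gripper": 30,"dx": 0,"dy": 0,"dz": -0.004,"spin": 0},
  {"gripper": 30,"dx": 0,"dy": 0,"dz": -0.006,"spin": 0},
  {"gripper": 30,"dx": 0,"dy": 0,"dz": -0.006,"spin": 0},
  {"gripper": 30,"dx": 0,"dy": 0,"dz": -0.006,"spin": 0},
  {"gripper": 30,"dx": 0,"dy": 0,"dz": -0.006,"spin": 0},
  {"gripper": 30,"dx": 0,"dy": 0,"dz": -0.006,"spin": 0},
  {"gripper": 30,"dx": 0,"dy": 0,"dz": -0.006,"spin": 0},
  {"gripper": 30,"dx": 0,"dy": 0,"dz": -0.006,"spin": 0},
])

```text
time: 22.35
ee_pos: [0.485, 0.1564, 0.1803]
eef_rot: [0.698, 0.716, 0.0, -0.0]
ft_force: [0.7, 0.6, -1.7]
width: 0.0475
```

```bash
python3 - <<'E'
from h import *
st((.4855,.1557,.21),1)
snap('scene','s6.png')
cv2.imwrite('pics/s6c.png',cv2.resize(cv2.imread('pics/s6.png')[120:320,200:420],None,fx=3,fy=3,interpolation=2))
E
```

```text
t 22.35 pos [0.485  0.1564 0.1803] q [ 0.5233  0.2422 -1.0327  1.7778  0.2191  1.2451 -0.5407] F [ 0.6938  0.5589 -1.7486] T [-0.0615 -0.1009 -0.0167] w 0.047471313403776784 yawdeg(tool x) 91.53102800782064 tilt 0.006596402608680417
delta [ 0.0005 -0.0007  0.0297] rows [-0.0007  0.0005 -0.0297]
```

View pics/s6c.png

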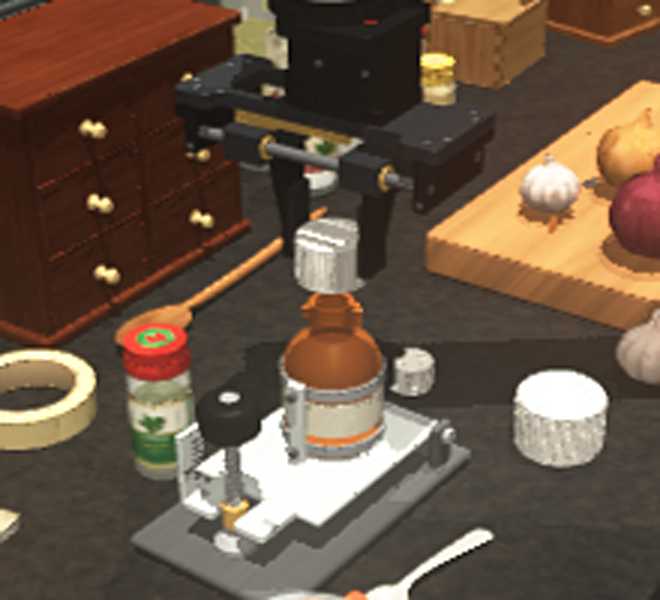

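The cap is off and upright in the fingers, and the neck with its lugs is bare. I'll lift 30 mm more, then hold still.

arm_command([
  {"gripper": 30,"dx": -0.0005,"dy": 0.0005,"dz": -0.01,"spin": 0},
  {"gripper": 30,"dx": 0,"dy": 0,"dz": -0.01,"spin": 0},
  {"gripper": 30,"dx": 0,"dy": 0,"dz": -0.01,"spin": 0},
  {"gripper": 30,"dx": 0,"dy": 0,"dz": 0,"spin": 0},
  {"gripper": 30,"dx": 0,"dy": 0,"dz": 0,"spin": 0},
  {"gripper": 30,"dx": 0,"dy": 0,"dz": 0,"spin": 0},
  {"gripper": 30,"dx": 0,"dy": 0,"dz": 0,"spin": 0},
  {"gripper": 30,"dx": 0,"dy": 0,"dz": 0,"spin": 0},
])

```text
time: 23.4
ee_pos: [0.4855, 0.1557, 0.2097]
eef_rot: [0.698, 0.716, -0.0, -0.0]
ft_force: [0.8, 0.0, -0.5]
width: 0.0476
```

```bash
python3 - <<'E'
from h import *
st()
snap('scene','s7.png')
a=cv2.imread('pics/s7.png');b=cv2.imread('pics/s0.png')
R=lambda x:cv2.resize(x,None,fx=1.9,fy=1.9,interpolation=2)
cv2.imwrite('pics/s7c.png',np.hstack([R(b[120:410,210:420]),R(a[120:410,210:420])]))
E
```

```text
t 23.4 pos [0.4855 0.1557 0.2097] q [ 0.5401  0.2128 -1.0413  1.737   0.1903  1.3008 -0.516 ] F [ 0.7657  0.0364 -0.4741] T [-0.0313 -0.0606 -0.0159] w 0.04764738752914689 yawdeg(tool x) 91.52125110105263 tilt 0.010047770495913726
```

View pics/s7c.png

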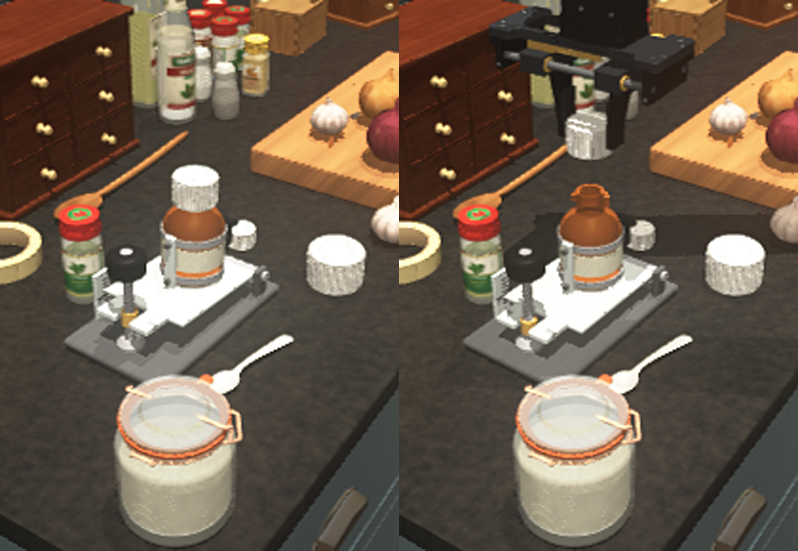

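Before and after side by side: the cap is held upright above the bare neck. The spoon, spice jar, clip jar and garlic sit at unchanged pixels. Handing in.

```bash
python3 -c "
from bench import job
print(job.close_job())"
```

```text
the job is handed in; nothing more can be done
None
```

The deck is level and the cap is off, held upright in the gripper about 5 cm above the open mouth. I handed the job in at about 23.5 s; it reports no verdict.

- **Levelling:** I turned the knob counter-clockwise to its end stop at +1.6 rad, where torque rose from about 0.12 to 0.56 N m. A second grip reached 0.45 N m after only 4°, so it was the stop. I then turned back about 92°. This took the deck slightly past level the other way for a few seconds, with the cap closed the whole time.
- **Level check:** The top camera put the cap 104.6 mm from the knob along the deck, against the nominal 105 mm, so the tilt is about 0.003 rad. A rougher reading of the cap against the bottle's outline suggested about 0.013 rad. Both are inside the limit. I did not re-measure level after opening the cap.
- **Cap:** I gripped it at 47.8 mm width, pressed about 6 mm against 12 N, twisted about 60° counter-clockwise at low torque and lifted straight up.
- **Final state:** The cap rim is about 50 mm above the mouth by my estimate, and the tool is tilted only 0.01°. The grip is set to 45 N, and the arm is at rest.
- **Bystanders:** The scene picture shows the teaspoon, both jars and the garlic where they were at the start.
- **Disagreement:** The camera and the arm differed by about 1.5 to 2 mm in y. I corrected for this before gripping the cap.

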